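# Turn the creaser's heat up four clicks and set it

### The arm

A 6-joint arm with a two-finger parallel gripper is mounted at the origin on a cart in front of the work surface, level with it; the furniture and walls round the work are solid. World frame = base frame: x ahead of the robot, y to its left, z up, the work surface at z = 0. Lengths are in m, angles in degrees, forces in N, time in s.
With the tool pointing down it reaches from about 0.3 to 1 m from the base axis. Payload 5.1 kg.
Tool frame: the origin (TCP) lies midway between the tips of the shut fingers; the grasp point (between the pads) lies 19 mm behind it; z points along the fingers, y is the direction in which the jaws open and shut (so a half turn about z gives the same grasp; the last joint's range is limited). The gripper opens to 95 mm and grips with 3 to 60 N. Pads are 20 mm wide; open, the fingers measure 119 mm over their backs; the gripper's body (75 mm by 180 mm) begins 59 mm behind the grasp point.
Start: joints at [-68.904, 7.093, 94.555, -0, 78.352, -4.733], TCP at [0.283, -0.585, 0.215] pointing down, gripper open.
Joint ranges: [-149.61, 149.61], [-58.7, 133.49], [1.44, 155.28], [-77.14, 257.14], [18.33, 153.61], [-166.67, 166.67]. Speed limits (degrees/s): [147.25, 147.25, 180, 180, 180, 180].

### API

Orientations are given as [roll, pitch, yaw] about the fixed x, y, z axes, in that order (R = Rz(yaw) Ry(pitch) Rx(roll)).
In Python, from rig import read_state, camera, hand_in, find_in, cut_out gives the robot as it stands. The module is installed in compiled form; this text tells all that it offers.
- The arm moves only by the tool apply_moves, never from a script. Its argument "rows" is a list that holds one entry, the list of rows, each a list of 7 numbers: the closure in counts, from 0 (fully open) to 255 (shut), then the shift along the world's x, y, z in m, then the turn, a rotation vector about the world's x, y, z in rad. A call has 1 to 8 rows; each row is the pose to reach, as a shift and turn from the pose commanded when the call began; what a row does not reach only later rows make up. A row lasts 1/12 s, in which the tool goes at most 41.7 mm and 7.16 degrees, less where a joint would pass 70% of its speed; a pose out of reach is approached as far as the arm can. A call with a gripper value outside its range is refused whole. The fingers move at their own pace and stop on an object; "grip_force" is the grip in N (left out, the last holds). Time passes only in rows, so rows that repeat a pose let the fingers close. It gives the time, the measured TCP pose, the force and the opening at its end, in the units of the state.
- read_state(): the state, without advancing time (a new reading comes with each control period).
- camera(name): name is "scene" or "top" or "wrist"; returns a dict with "color" (400x640x3 uint8, red, green, blue), "camera_matrix" (3x3 intrinsics, pixels), "R" (3x3) and "t" (3): a world point X has camera coordinates R X + t. Camera axes: x right, y down, z forward; pixel columns grow to the right and rows downward; lengths in m; the calibration is good to about 2 mm. A picture is of the moment at which its call begins. There is no depth.
- hand_in(): hands the job in, once; it reports no verdict.
Trained networks look in a picture, given as the dict that the camera call returned (one of the last four; its "shot" number tells which), for a name from the list of things; names that differ only in an ending like _2 or _b are one class to them, and where a whole thing is asked for, a point or a joint stands for the part that bears it (a point fixed in the world has none). Each returns a list of dicts, best first, with "conf" (0 to 1); they miss things now and then, are a little off and sometimes report something else, mostly with a low value. They report only what shows in the picture. A call takes as long as a camera call.
- find_in(thing, picture): "xyz" ([x, y, z] in m, in the coordinates of the camera as it stood for that picture, good to about 4 mm: the middle of the surface that is visible of it).
- cut_out(thing, picture): "mask" (400x640 bool, what is visible of it).
The state is a dict: "t": time; "joint_pos": joint angles; "joint_vel": joint speeds; "tau": joint torques, N m; "position": TCP position; "ee_rot": TCP orientation; "force": force on the tool from outside, world axes, zero at the start; "torque": the same for the moment, N m; "width": opening from 0.0 (shut) to 1.0 (fully open).
Only numpy, scipy, OpenCV 4.12 (cv2) and the standard library are available. Lean on these libraries where they do the work, as an engineer would, in place of code of your own. Each camera call takes 0.05 s, during which the arm holds its last target. There are 200 camera calls.

### The job

The heated creasing iron's station needs four steps more heat: with a fingertip, push the red lug of its black click dial clockwise (seen from above) exactly four clicks on from where it stands now, without running past the fourth. When the dial rests there, press the green button right down to store the setting and let it come up again. Push only: do not pinch the lug, and leave the spool, tape and wax that lie round the station where they are.

Things in the scene. Friction and masses are not known exactly. Their poses are not given: they have to be found in the camera images.
- station: Grey control case, 150 (x) x 190 (y) x 55 mm high, screwed to the bench. Origin: centre of its underside; x points to its rear, y to its left, z up. On its flat top panel (55 mm above the bench) the dial stands 33 mm left (+y), the button 62 mm right (-y) and 5 mm forward (-x) of the centre. Nine white marks round the dial show its nine click positions. The orange lamp is only trim
- dial_axis (a point): Point on the dial's vertical turning axis, on its top face, 69 mm above the bench. The dial is a black disc 92 mm across, 12 mm thick, with a low metal hub (24 mm across, 3 mm high) and a red lug. About 4 to 5 N pushed squarely against the lug takes it over a click: half-way to the next position it tips over, springs forward into the click on its own, and stays there
- lug_tip (a point): Point on the lug's centre line, 40 mm from the dial's axis and 12 mm above the dial's top face. The red lug is a radial rib with a white line on top: 12 mm thick, 24 mm tall (top 93 mm above the bench), from 12 to 44 mm from the axis. The dial points from dial_axis to here; at dial angle 0 that is 80 degrees to the left (anticlockwise) of the station's x axis
- dial (a joint): Dial angle in rad, growing clockwise seen from above. Nine click positions at 0, 0.349, 0.698 ... 2.793 (every 0.349 rad = 20 degrees), with stops beyond the first and last; four clicks are 1.396 rad. It starts settled in one of the first four positions
- set_button_top (a point): Centre of the top of the green push button (28 mm across); it moves straight down 6 mm in its black housing against a spring that takes 5 N when fully down, and comes up by itself
- set_button (a joint): Button travel in m: 0 up, 0.006 fully down
- thread_spool: Red thread spool, 38 mm across, 49 mm tall, standing loose on the bench to the right of the station. Origin: centre of its underside
- tape_black: Small roll of black tape, 58 mm across, 19 mm tall, lying loose on the bench to the left of the station. Origin: centre of its underside
- wax_block: Off-white wax block, 34 x 62 x 24 mm, lying loose on the bench in front of the station. Origin: centre of its underside

How it is judged:
By the outcome, as a careful person would: the job done as asked, in the order asked, and still so for the second after the job is handed in, with the robot touching nothing.
It also fails if it takes over 51 s, if anything falls off the work surface, if the arm or the gripper's body presses on something with over 40 N, if the wrist force passes 120 N, or if a joint passes its speed limit or range.

## Working session

There is one attempt and no reset: what is moved stays moved. The work goes in short steps, Python scripts to look and compute and a tool call to move; the robot and the scene stay as the last step left them, time stands still between calls to the robot, and variables do not carry over. Pictures are saved under pics/ and viewed, about 8 in all and at most 12, crops included, and the job is handed in when it is done.

Besides the shell and the picture viewer there is one more tool, called after ">>>" by a JSON object that holds its "method" and its "body", one argument or row to a line. apply_moves: Moves the arm, as the interface text tells. Its arguments: {"type":"object","properties":{"rows":{"type":"array"},"grip_force":{"type":"number"}},"required":["rows"]}

```bash
mkdir -p pics
python3 - <<'E'
from rig import *
import cv2,numpy as np
s=read_state();print(s)
for n in("top","scene"):
    p=camera(n);cv2.imwrite(f"pics/{n}0.png",p["color"][:,:,::-1])
    print(n,p["camera_matrix"].tolist(),p["R"].tolist(),p["t"].tolist())
    for th in("station","dial_axis","lug_tip","set_button_top","thread_spool","tape_black","wax_block"):
        for r in find_in(th,p)[:2]:
            print(th,r["conf"],np.round(p["R"].T@(np.array(r["xyz"])-p["t"]),4))
E
```

```text
{'t': 0.0, 'joint_pos': array([-6.89036708e+01,  7.13439764e+00,  9.46324992e+01, -1.46919360e-04,
        7.83512652e+01, -4.73200225e+00]), 'joint_vel': array([-0.01505763, -0.03693652, -0.03785474, -0.00604548, -0.03321134,
        0.01867371]), 'tau': array([-1.16834879e-03, -4.17604816e+01, -3.59939003e+01,  7.72815524e-02,
        4.92730632e-02, -1.81969822e-04]), 'position': array([ 0.28294139, -0.58448676,  0.21339319]), 'ee_rot': array([-1.79882229e+02, -9.60444919e-03,  2.58283514e+01]), 'force': array([-1.19554648, -0.34370998, -0.99810179]), 'torque': array([ 0.02864175, -0.03061376, -0.02423852]), 'width': 1.000983248158875}
top [[489.0548094922157, 0.0, 319.1361083042154], [0.0, 489.0548094922157, 197.85947492689172], [0.0, 0.0, 1.0]] [[-0.003242962622960874, -0.9997432302776023, -0.022426696313334087], [-0.9803476685241794, 0.00760218132093883, -0.19713106213473466], [0.19725093665843804, 0.02134667077714934, -0.9801205985153564]] [0.057575641108467204, 0.5450372825342915, 1.0283148781186315]
station 0.65 [ 0.5593 -0.0464  0.0566]
dial_axis 0.63 [ 0.5517 -0.0163  0.07
[... 221 characters left out ...]
0.55 [ 0.6104 -0.1787  0.0471]
scene [[430.64967654249466, 0.0, 327.8071834715863], [0.0, 430.64967654249466, 204.10966744142328], [0.0, 0.0, 1.0]] [[0.47167059607388206, -0.8817595264622181, 0.005194833244084105], [-0.37565812596068116, -0.20626994116623434, -0.9035118614445453], [0.7977517290479652, 0.4242084969262206, -0.42853159736077684]] [-0.20787829267728278, 0.2783059627258789, 0.5557518462264036]
station 0.76 [ 0.5139 -0.0582  0.0533]
lug_tip 0.79 [ 0.5392 -0.0176  0.0667]
set_button_top 0.38 [ 0.5707 -0.1077  0.0752]
thread_spool 0.68 [ 0.5993 -0.1887  0.0301]
thread_spool 0.28 [ 0.5713 -0.1066  0.0778]
tape_black 0.92 [0.4896 0.0987 0.0176]
wax_block 0.87 [ 0.4246 -0.0692  0.0195]
```

Run:
```python
import cv2
a=cv2.imread("pics/top0.png")[100:300,200:460]
cv2.imwrite("pics/topc.png",cv2.resize(a,None,fx=3,fy=3,interpolation=cv2.INTER_CUBIC))
```

```text
(no output)
```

View pics/topc.png

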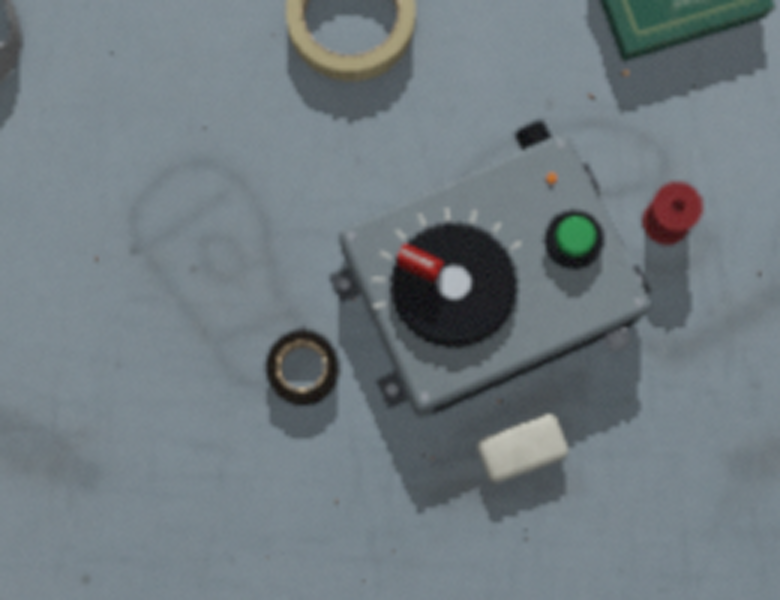

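View pics/scene0.png

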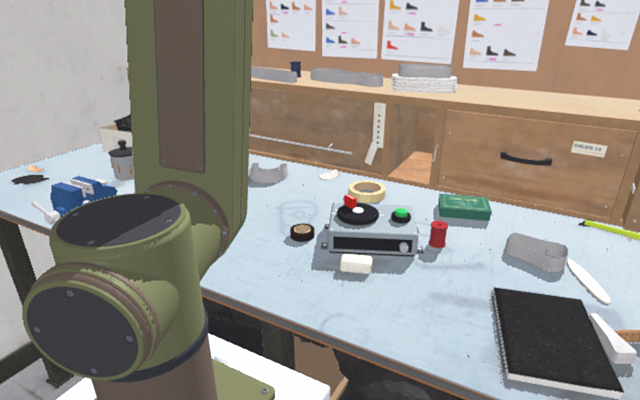

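The top crop shows the dial hub at crop (454,283), the lug tip at about (402,255), the green button at (575,237) and the case turned about 25°. The lug seems to stand at the third mark. I'll now compute the pose.

```bash
cat > h.py <<'E'
from rig import *
import cv2,numpy as np
def back(p,uv,z):
    K,R,t=p["camera_matrix"],np.array(p["R"]),np.array(p["t"])
    d=R.T@np.linalg.solve(np.array(K),[uv[0],uv[1],1.]);c=-R.T@t
    return c+d*(z-c[2])/d[2]
def proj(p,X):
    q=np.array(p["R"])@np.array(X)+p["t"];q=np.array(p["camera_matrix"])@q;return q[:2]/q[2]
def cen(m): return np.array([c.mean() for c in np.nonzero(m)][::-1])
def draw(p,pts,name,roi,f,cols=None):
    a=p["color"][:,:,::-1].copy();x0,y0,x1,y1=roi
    a=cv2.resize(a[y0:y1,x0:x1],None,fx=f,fy=f,interpolation=cv2.INTER_CUBIC)
    for X in pts:
        u=(proj(p,X)-[x0,y0]+.5)*f;cv2.circle(a,tuple(int(v) for v in u),2,(255,255,0),-1)
    cv2.imwrite(name,a)
def st(pose,X):
    x,y,w=pose;c,s=np.cos(w),np.sin(w);return np.array([x+c*X[0]-s*X[1],y+s*X[0]+c*X[1],X[2]])
E
python3 - <<'E'
from h import *
p=camera("top");hsv=cv2.cvtColor(p["color"],cv2.COLOR_RGB2HSV)
r=np.zeros((400,640),bool);r[150:230,320:420]=1
g=(abs(hsv[...,0].astype(int)-65)<20)&(hsv[...,1]>100)&(hsv[...,2]>50)&r
hub=np.zeros_like(r);hub[186:203,343:360]=(hsv[186:203,343:360,1]<50)&(hsv[186:203,343:360,2]>140)
h=cen(hub);b=cen(g);print(h,hub.sum(),b,g.sum())
H=back(p,h,.072)
for zb in(.062,.070,.075,.08):
    B=back(p,b,zb);d=H-B
    w=np.arctan2(d[1],d[0])-np.arctan2(95,5)
    O=H-(st((0,0,w),(0,.033,0)))
    print(zb,H,B,np.hypot(*d[:2]),np.degrees(w),O)
w=0
corners=[((425,400)),(645,303),(347,238),(560,140)]
C=[back(p,np.array(c)/3+[200,100],.055)for c in corners];
print(np.round(C,4));d=C[0]-C[1];e=C[2]-C[3];f=C[2]-C[0];k=C[3]-C[1]
print([np.degrees(np.arctan2(-v[0],v[1])) for v in(d,e)],[np.degrees(np.arctan2(v[1],v[0]))for v in(f,k)],[np.linalg.norm(v)for v in(d,e,f,k)],np.mean(C,0))
w=np.radians(24.7)
m=cut_out("lug_tip",p)
red=((hsv[...,0]<8)|(hsv[...,0]>172))&(hsv[...,1]>140)&(hsv[...,2]>80);red[:,360:]=0;red[:170]=0;red[210:]=0
print(red.sum(),cen(red),[back(p,cen(red),z)-H for z in(.085,.093)])
O=H-st((0,0,w),(0,.033,0));D=H[:2]
for k in range(4):
    az=w+np.radians(80-20*k);print(k,np.degrees(az),[np.round(proj(p,[D[0]+.028*np.cos(az),D[1]+.028*np.sin(az),.09]),1)])
pts=[st((O[0],O[1],w),(sx*.075,sy*.095,.055))for sx in(-1,1)for sy in(-1,1)]
pts+=[[D[0]+.055*np.cos(w+np.radians(80-20*k)),D[1]+.055*np.sin(w+np.radians(80-20*k)),.055]for k in range(9)]
pts+=[[D[0]+q*np.cos(w+np.radians(80-20*2)),D[1]+q*np.sin(w+np.radians(80-20*2)),.093]for q in (.012,.044)]
draw(p,pts,"pics/fit.png",(290,120,440,240),5)
E
```

```text
[351.24390244 193.5       ] 82 [391.48734177 178.        ] 158
0.062 [ 0.55105645 -0.01582292  0.072     ] [ 0.58746055 -0.10569613  0.062     ] 0.09696624786390422 25.063718741140306 [ 0.5650361  -0.04571554  0.072     ]
0.07 [ 0.55105645 -0.01582292  0.072     ] [ 0.58552023 -0.10465565  0.07      ] 0.09528382355254715 24.21718190171423 [ 0.56459293 -0.04591882  0.072     ]
0.075 [ 0.55105645 -0.01582292  0.072     ] [ 0.58430754 -0.10400535  0.075     ] 0.09424317653838112 23.6728205454373 [ 0.56430639 -0.04604607  0.072     ]
0.08 [ 0.55105645 -0.01582292  0.072     ] [ 0.58309484 -0.10335505  0.08      ] 0.09321122607775267 23.116354670106496 [ 0.56401224 -0.04617333  0.072     ]
[[ 0.466   0.0057  0.055 ]
 [ 0.5366 -0.1565  0.055 ]
 [ 0.5876  0.0622  0.055 ]
 [ 0.6619 -0.0981  0.055 ]]
[np.float64(23.5155783629183), np.float64(24.8761648019608)] [np.float64(24.933012320637065), np.float64(25.00105354960554)] [np.float64(0.17692923273488356), np.float64(0.17671104100820356), np.float64(0.1340167766097486), np.float64(0.13821813186415693)] [ 0.56303683 -0.04668881  0.055     ]
65 [340.26153846 187.        ] [array([0.01180172, 0.02404479, 0.013     ]), array([0.01000894, 0.02422505, 0.021     ])]
0 104.7 [array([339. , 195.1])]
1 84.7 [array([338.6, 190.7])]
2 64.7 [array([339.7, 186.4])]
3 44.7 [array([342.3, 182.8])]
```

View pics/fit.png

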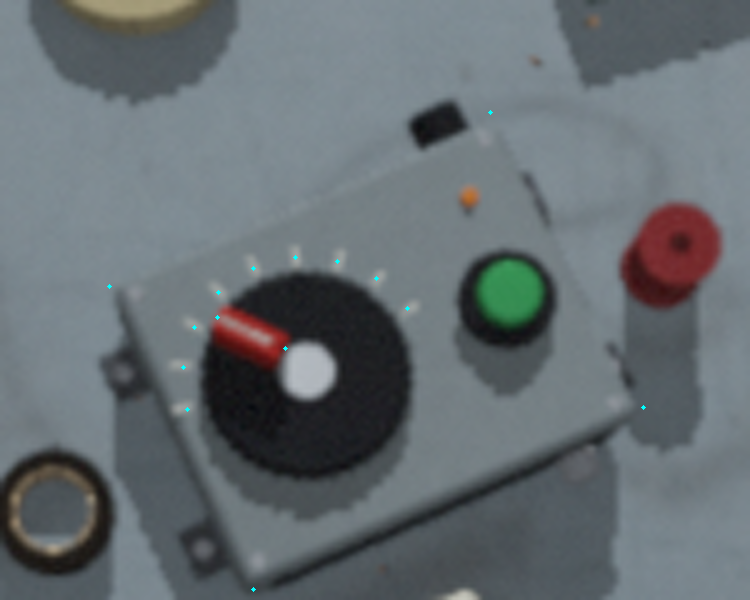

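The fit agrees with all nine marks. The lug is at click 2 (world azimuth about 65°), so the target is click 6 (about −15°). I'll shut the gripper and move over.

>>> {"method": "apply_moves", "body": {
  "rows": [
    [[255, 0.13, 0.305, 0, 0, 0, 0.98], [255, 0.13, 0.305, 0, 0, 0, 0.98], [255, 0.13, 0.305, 0, 0, 0, 0.98], [255, 0.13, 0.305, 0, 0, 0, 0.98], [255, 0.13, 0.305, 0, 0, 0, 0.98], [255, 0.13, 0.305, 0, 0, 0, 0.98], [255, 0.13, 0.305, 0, 0, 0, 0.98], [255, 0.13, 0.305, 0, 0, 0, 0.98]]
  ],
  "grip_force": 30
}}

```text
t: 1.57
position: [0.4136, -0.2781, 0.2149]
ee_rot: [180.0, 0.0, 82.3]
force: [1.5, -0.8, 0.4]
width: 0.497
```

>>> {"method": "apply_moves", "body": {
  "rows": [
    [[255, 0.13, 0.305, 0, 0, 0, 0.98], [255, 0.13, 0.305, 0, 0, 0, 0.98], [255, 0.13, 0.305, 0, 0, 0, 0.98], [255, 0.13, 0.305, 0, 0, 0, 0.98], [255, 0.13, 0.305, 0, 0, 0, 0.98], [255, 0.13, 0.305, 0, 0, 0, 0.98], [255, 0.13, 0.305, 0, 0, 0, 0.98], [255, 0.13, 0.305, 0, 0, 0, 0.98]]
  ]
}}

```text
t: 2.23
position: [0.5437, 0.0272, 0.215]
ee_rot: [180.0, 0.0, 138.5]
force: [-0.2, 0.1, 0.1]
width: 0.009
```

Run:
```python
from h import *
s=read_state();print(s["t"],s["position"],s["ee_rot"],s["joint_pos"],s["force"],s["width"])
p=camera("wrist");D=np.array([.551,-.016]);w=np.radians(24.7)
pts=[[D[0]+.055*np.cos(w+np.radians(80-20*k)),D[1]+.055*np.sin(w+np.radians(80-20*k)),.055]for k in range(9)]
pts+=[[D[0]+q*np.cos(w+np.radians(40)),D[1]+q*np.sin(w+np.radians(40)),.093]for q in (.012,.044)]+[[*D,.072],[.586,-.105,.07]]
draw(p,pts,"pics/w1.png",(0,0,640,400),1)
for th in("dial_axis","lug_tip","set_button_top"):
    for r in find_in(th,p)[:1]: print(th,r["conf"],np.round(p["R"].T@(np.array(r["xyz"])-p["t"]),4))
```

```text
2.2333 [0.54366634 0.02724193 0.21500042] [1.79968261e+02 3.98775996e-02 1.38495096e+02] [-2.78219634e+00 -6.39432923e+00  1.08072192e+02 -1.87415969e-04
  7.82711712e+01 -5.12772654e+01] [-0.21931297  0.13669756  0.08691817] 0.009291575856109874
dial_axis 0.71 [ 0.5389 -0.0091  0.0705]
lug_tip 0.93 [ 0.5432 -0.0117  0.0628]
set_button_top 0.57 [ 0.429  -0.0647  0.0177]
```

View pics/w1.png

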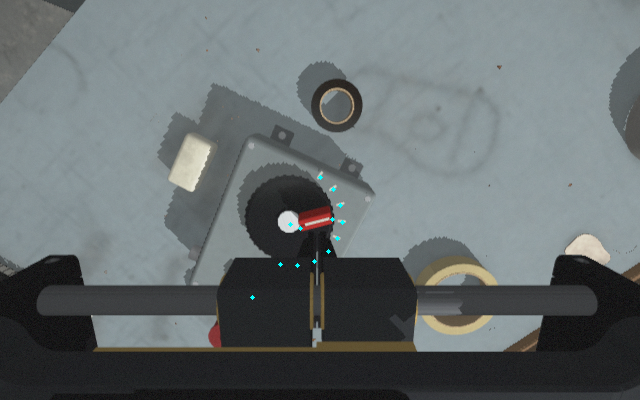

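The wrist view shows the hub at (288,221), against a predicted (290,224). The lug runs to (331,215), and the fingertips are at about (320,240). There's an offset of a few mm, so I'll quantify it.

Run:
```python
from h import *
p=camera("wrist");hsv=cv2.cvtColor(p["color"],cv2.COLOR_RGB2HSV)
hub=np.zeros((400,640),bool);hub[205:238,272:304]=((hsv[...,1]<50)&(hsv[...,2]>140))[205:238,272:304]
c=cen(hub);print(c,hub.sum(),back(p,c,.072))
red=((hsv[...,0]<8)|(hsv[...,0]>172))&(hsv[...,1]>140)&(hsv[...,2]>60);red[:,:280]=0;red[:,345:]=0;red[240:]=0
print(red.sum(),cen(red),back(p,cen(red),.088), "cam",-p["R"].T@p["t"])
H=back(p,c,.072);e=back(p,cen(red),.09)-H;print(np.degrees(np.arctan2(e[1],e[0])),np.hypot(*e[:2]))
s=read_state()["position"];print("tip px",proj(p,s))
draw(p,[s],"pics/w2.png",(230,160,400,290),4)
```

```text
[289.74930362 221.3454039 ] 359 [ 0.54792803 -0.01525336  0.072     ]
508 [316.40551181 217.16535433] [0.55867474 0.01152116 0.088     ] cam [0.4855812  0.07698458 0.38272704]
69.36340604486136 0.02908500245937759
tip px [315.33072399 253.28288895]
```

View pics/w2.png

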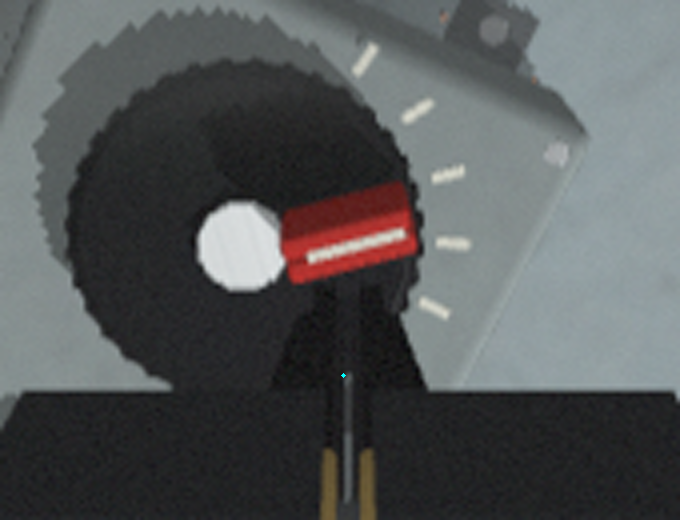

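>>> {"method": "apply_moves", "body": {
  "rows": [
    [[255, -0.005, 0, 0, 0, 0, 0.12], [255, -0.005, 0, -0.02, 0, 0, 0.24], [255, -0.005, 0, -0.05, 0, 0, 0.283], [255, -0.005, 0, -0.08, 0, 0, 0.283], [255, -0.005, 0, -0.105, 0, 0, 0.283], [255, -0.005, 0, -0.122, 0, 0, 0.283], [255, -0.005, 0, -0.132, 0, 0, 0.283], [255, -0.005, 0, -0.137, 0, 0, 0.283]]
  ]
}}

```text
t: 3.15
position: [0.5369, 0.0236, 0.076]
ee_rot: [-179.9, -0.1, 154.2]
force: [0.4, -0.3, 0.9]
width: 0.004
```

Run:
```python
from h import *
s=read_state();print(s["t"],s["position"],s["ee_rot"],s["force"])
p=camera("wrist");a=p["color"][:,:,::-1].copy()
a=np.clip(255*(a/255.)**.5,0,255).astype(np.uint8)
q=camera("top");b=q["color"][120:240,290:440,::-1]
cv2.imwrite("pics/w3.png",np.vstack([cv2.resize(a,(480,300)),cv2.resize(b,(480,300))]))
```

```text
3.15 [0.53688764 0.02357463 0.07602116] [-1.79934709e+02 -1.33919777e-01  1.54191907e+02] [ 0.38625049 -0.30791659  0.8500734 ]
```

View pics/w3.png

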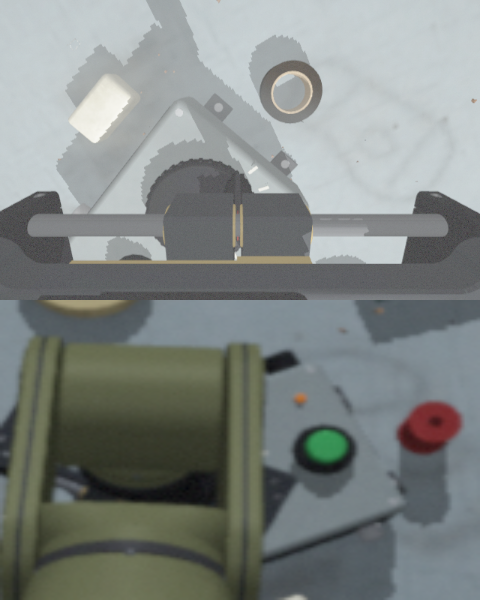

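>>> {"method": "apply_moves", "body": {
  "rows": [
    [[255, 0, 0, 0, 0, 0, 0], [255, 0, 0, 0, 0, 0, 0]]
  ]
}}

```text
t: 3.42
position: [0.5394, 0.0246, 0.0794]
ee_rot: [179.9, 0.2, 154.3]
force: [-0.0, -0.1, -0.0]
width: 0.007
```

Run:
```python
from h import *
s=read_state();print(s["t"],s["position"],s["ee_rot"],s["force"])
D=np.array([.5495,-.0155])
def P(a,off=.016,r=.034):
    a=np.radians(a);return D+r*np.array([np.cos(a),np.sin(a)])+off*np.array([-np.sin(a),np.cos(a)])
print("start",P(64.7,.028))
for q in range(0,81,5): print(q,np.round(P(64.7-q),4),round(-np.radians(q),3))
for n in("scene",):
    p=camera(n);cv2.imwrite("pics/s1.png",cv2.resize(p["color"][150:280,280:460,::-1],None,fx=4,fy=4))
```

```text
3.4167 [0.53938531 0.02462357 0.07940331] [1.79935369e+02 1.58526139e-01 1.54316285e+02] [-0.01085306 -0.11878007 -0.04100802]
start [0.53871586 0.02720483]
0 [0.5496 0.0221] -0.0
5 [0.5528 0.0219] -0.087
10 [0.5561 0.0215] -0.175
15 [0.5593 0.0208] -0.262
20 [0.5624 0.0198] -0.349
25 [0.5654 0.0185] -0.436
30 [0.5683 0.017 ] -0.524
35 [0.5711 0.0152] -0.611
40 [0.5737 0.0132] -0.698
45 [0.5761 0.011 ] -0.785
50 [0.5783 0.0086] -0.873
55 [0.5803 0.006 ] -0.96
60 [0.5821 0.0032] -1.047
65 [5.836e-01 3.000e-04] -1.134
70 [ 0.5848 -0.0027] -1.222
75 [ 0.5858 -0.0058] -1.309
80 [ 0.5865 -0.009 ] -1.396
```

View pics/s1.png

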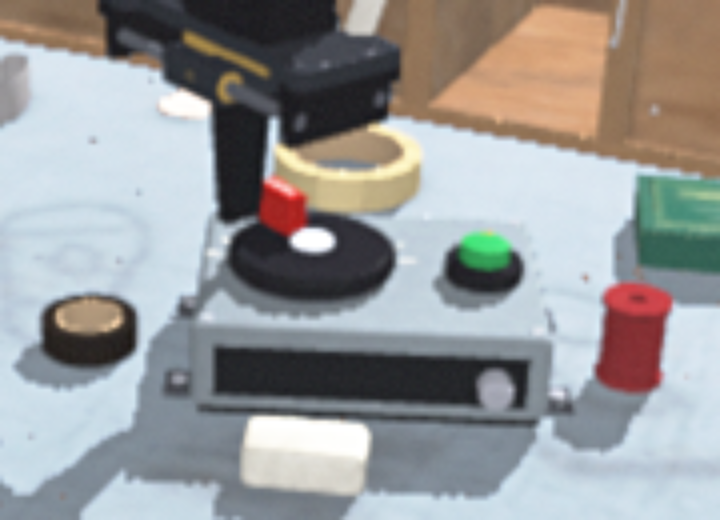

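The scene view shows the fingertip standing beside the red lug on its left (anticlockwise) side, clear of the dial. Next I push the first click and watch.

>>> {"method": "apply_moves", "body": {
  "rows": [
    [[255, 0.006, -0.001, 0, 0, 0, 0], [255, 0.0116, -0.0029, 0, 0, 0, 0], [255, 0.013, -0.003, 0, 0, 0, -0.05], [255, 0.0148, -0.0031, 0, 0, 0, -0.087], [255, 0.0164, -0.0033, 0, 0, 0, -0.13], [255, 0.018, -0.0035, 0, 0, 0, -0.175], [255, 0.02, -0.0039, 0, 0, 0, -0.22], [255, 0.0213, -0.0042, 0, 0, 0, -0.262]]
  ]
}}

```text
t: 4.13
position: [0.5605, 0.0207, 0.0781]
ee_rot: [180.0, 0.1, 139.2]
force: [0.6, 0.3, 0.0]
width: 0.005
```

```bash
cat > lug.py <<'E'
from h import *
s=read_state();print(s["t"],s["position"],s["ee_rot"],s["force"])
p=camera("scene");hsv=cv2.cvtColor(p["color"],cv2.COLOR_RGB2HSV)
red=((hsv[...,0]<8)|(hsv[...,0]>172))&(hsv[...,1]>140)&(hsv[...,2]>60);red[:,:330]=0;red[:,400:]=0;red[:185]=0;red[225:]=0
print(red.sum(),cen(red))
D=np.array([.5495,-.0155]);w=np.radians(24.7)
for k in range(2,8):
    a=w+np.radians(80-20*k);u=np.array([np.cos(a),np.sin(a)]);print(k,np.round(proj(p,[*(D+.028*u),.083]),1),end=" ")
E
python3 lug.py
```

```text
4.1333 [0.56050391 0.02065361 0.07811181] [1.79966659e+02 5.10079889e-02 1.39217348e+02] [0.6401827  0.27006034 0.04916769]
83 [354.07228916 201.19277108]
2 [349.4 199.8] 3 [353.1 199.1] 4 [357.4 198.9] 5 [361.6 199.3] 6 [365.4 200.3] 7 [368.2 201.8]
```

The centroid moved 3.3 px and there is no contact force, which fits click 3. Next is click 4.

>>> {"method": "apply_moves", "body": {
  "rows": [
    [[255, 0.0016, -0.0005, 0, 0, 0, -0.044], [255, 0.0031, -0.001, 0, 0, 0, -0.087], [255, 0.0046, -0.0016, 0, 0, 0, -0.13], [255, 0.0061, -0.0023, 0, 0, 0, -0.174], [255, 0.0076, -0.003, 0, 0, 0, -0.218], [255, 0.009, -0.0038, 0, 0, 0, -0.262], [255, 0.0104, -0.0047, 0, 0, 0, -0.305], [255, 0.0118, -0.0056, 0, 0, 0, -0.349]]
  ]
}}

```text
t: 4.85
position: [0.5719, 0.0151, 0.078]
ee_rot: [180.0, 0.0, 119.3]
force: [-0.7, 0.3, -0.1]
width: 0.008
```

```bash
python3 lug.py
```

```text
4.85 [0.57194028 0.01508302 0.07795305] [1.79971504e+02 2.42595632e-02 1.19280885e+02] [-0.66472544  0.32348598 -0.10976276]
66 [357.51515152 200.62121212]
2 [349.4 199.8] 3 [353.1 199.1] 4 [357.4 198.9] 5 [361.6 199.3] 6 [365.4 200.3] 7 [368.2 201.8]
```

>>> {"method": "apply_moves", "body": {
  "rows": [
    [[255, 0.0013, -0.001, 0, 0, 0, -0.044], [255, 0.0026, -0.002, 0, 0, 0, -0.087], [255, 0.0038, -0.0031, 0, 0, 0, -0.13], [255, 0.005, -0.0042, 0, 0, 0, -0.174], [255, 0.0061, -0.0054, 0, 0, 0, -0.218], [255, 0.0072, -0.0066, 0, 0, 0, -0.262], [255, 0.0082, -0.0079, 0, 0, 0, -0.305], [255, 0.0092, -0.0092, 0, 0, 0, -0.349]]
  ]
}}

```text
t: 5.57
position: [0.581, 0.0059, 0.0779]
ee_rot: [180.0, 0.0, 99.3]
force: [1.0, 0.6, -1.0]
width: 0.004
```

```bash
python3 lug.py; python3 -c "
from h import *
p=camera('scene');cv2.imwrite('pics/s2.png',cv2.resize(p['color'][170:240,310:430,::-1],None,fx=6,fy=6))"
```

```text
5.5667 [0.5809509  0.00593147 0.07787935] [1.79975279e+02 9.90435653e-03 9.93303274e+01] [ 0.99379646  0.59742383 -0.95078427]
94 [361.85106383 201.25531915]
2 [349.4 199.8] 3 [353.1 199.1] 4 [357.4 198.9] 5 [361.6 199.3] 6 [365.4 200.3] 7 [368.2 201.8]
```

View pics/s2.png

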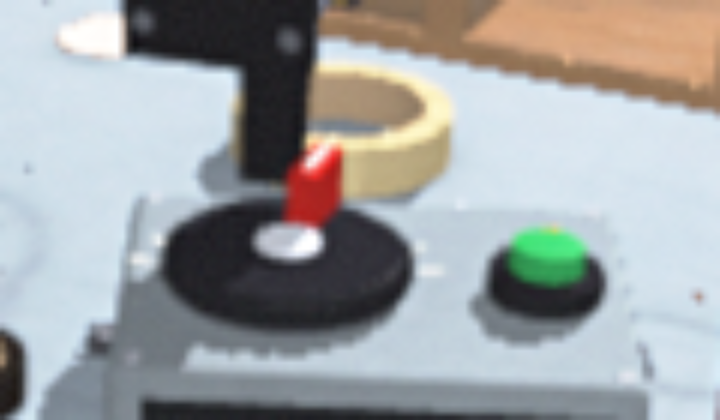

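The lug stands at click 5, just ahead of the finger. One more click to go.

>>> {"method": "apply_moves", "body": {
  "rows": [
    [[255, 0.0009, -0.0014, 0, 0, 0, -0.044], [255, 0.0018, -0.0028, 0, 0, 0, -0.087], [255, 0.0026, -0.0042, 0, 0, 0, -0.13], [255, 0.0033, -0.0057, 0, 0, 0, -0.174], [255, 0.0039, -0.0072, 0, 0, 0, -0.218], [255, 0.0045, -0.0087, 0, 0, 0, -0.262], [255, 0.005, -0.0103, 0, 0, 0, -0.305], [255, 0.0055, -0.0118, 0, 0, 0, -0.349]]
  ]
}}

```text
t: 6.33
position: [0.5862, -0.0058, 0.0778]
ee_rot: [180.0, -0.0, 79.4]
force: [0.5, 0.2, 0.5]
width: 0.004
```

```bash
python3 lug.py
```

```text
6.3333 [ 0.58620544 -0.00578901  0.077766  ] [ 1.79987355e+02 -2.66007519e-03  7.93718730e+01] [0.4680139  0.18641051 0.47141195]
129 [365.54263566 202.07751938]
2 [349.4 199.8] 3 [353.1 199.1] 4 [357.4 198.9] 5 [361.6 199.3] 6 [365.4 200.3] 7 [368.2 201.8]
```

Click 6 is reached. Now I back off, lift, and move above the button.

>>> {"method": "apply_moves", "body": {
  "rows": [
    [[255, 0.002, 0.008, 0, 0, 0, 0], [255, 0.003, 0.016, 0, 0, 0, 0], [255, 0.003, 0.016, 0.02, 0, 0, 0], [255, 0.003, 0.016, 0.05, 0, 0, 0], [255, 0.003, 0.016, 0.08, 0, 0, 0], [255, 0.0, -0.02, 0.08, 0, 0, 0], [255, 0.0, -0.06, 0.08, 0, 0, 0], [255, -0.001, -0.098, 0.08, 0, 0, 0]]
  ]
}}

```text
t: 7.05
position: [0.5858, -0.1038, 0.1591]
ee_rot: [179.9, 0.0, 79.6]
force: [0.4, -0.3, 1.1]
width: 0.003
```

>>> {"method": "apply_moves", "body": {
  "rows": [
    [[255, 0, 0, -0.02, 0, 0, 0], [255, 0, 0, -0.04, 0, 0, 0], [255, 0, 0, -0.06, 0, 0, 0], [255, 0, 0, -0.06, 0, 0, 0], [255, 0, 0, -0.06, 0, 0, 0]]
  ]
}}

```text
t: 7.47
position: [0.5841, -0.1029, 0.0964]
ee_rot: [-179.8, -0.0, 79.4]
force: [0.6, -0.5, 0.2]
width: 0.004
```

```bash
python3 lug.py; python3 -c "
from h import *
p=camera('scene');a=cv2.resize(p['color'][160:240,310:440,::-1],None,fx=5,fy=5)
q=camera('wrist');b=np.clip(255*(q['color'][:,:,::-1]/255.)**.6,0,255).astype(np.uint8)[150:300,200:440]
cv2.imwrite('pics/s3.png',np.vstack([a,cv2.resize(b,(a.shape[1],200*2))])[:600*2])
cv2.imwrite('pics/s3.png',cv2.resize(cv2.imread('pics/s3.png'),None,fx=.74,fy=.74))"
```

```text
7.4667 [ 0.58412522 -0.1029337   0.09643287] [-1.79823653e+02 -2.38511484e-02  7.94326854e+01] [ 0.59026754 -0.5490788   0.21412003]
123 [365.7398374  202.35772358]
2 [349.4 199.8] 3 [353.1 199.1] 4 [357.4 198.9] 5 [361.6 199.3] 6 [365.4 200.3] 7 [368.2 201.8]
```

View pics/s3.png

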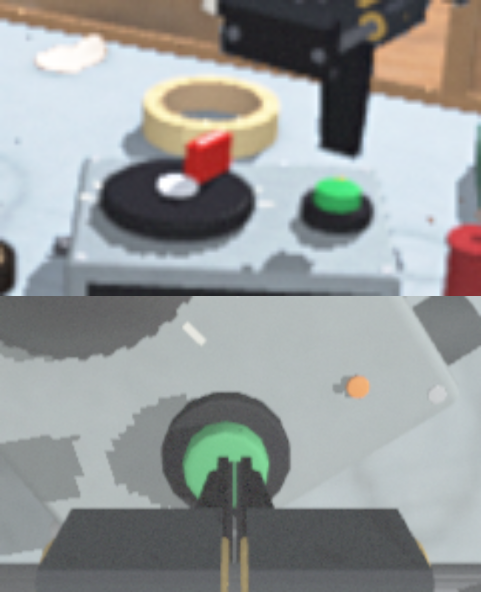

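The lug is at click 6 and the fingertip hangs centred over the button. I'll press slowly and watch the force.

>>> {"method": "apply_moves", "body": {
  "rows": [
    [[255, 0, 0, -0.006, 0, 0, 0], [255, 0, 0, -0.012, 0, 0, 0], [255, 0, 0, -0.016, 0, 0, 0], [255, 0, 0, -0.02, 0, 0, 0], [255, 0, 0, -0.022, 0, 0, 0], [255, 0, 0, -0.022, 0, 0, 0]]
  ]
}}

```text
t: 8.12
position: [0.5848, -0.1038, 0.0753]
ee_rot: [-180.0, -0.0, 79.3]
force: [-0.9, 1.4, 3.2]
width: 0.004
```

>>> {"method": "apply_moves", "body": {
  "rows": [
    [[255, 0, 0, -0.0015, 0, 0, 0], [255, 0, 0, -0.003, 0, 0, 0], [255, 0, 0, -0.003, 0, 0, 0]]
  ]
}}

```text
t: 8.37
position: [0.585, -0.1038, 0.0728]
ee_rot: [-180.0, -0.0, 79.3]
force: [-2.2, 1.1, 4.3]
width: 0.003
```

>>> {"method": "apply_moves", "body": {
  "rows": [
    [[255, 0, 0, -0.0015, 0, 0, 0], [255, 0, 0, -0.003, 0, 0, 0], [255, 0, 0, -0.003, 0, 0, 0]]
  ]
}}

```text
t: 8.62
position: [0.5851, -0.1039, 0.0712]
ee_rot: [-180.0, -0.0, 79.3]
force: [-4.7, 1.4, 10.0]
width: 0.005
```

>>> {"method": "apply_moves", "body": {
  "rows": [
    [[255, 0, 0, -0.001, 0, 0, 0], [255, 0, 0, -0.0015, 0, 0, 0], [255, 0, 0, -0.0015, 0, 0, 0]]
  ]
}}

```text
t: 8.87
position: [0.5852, -0.1039, 0.0711]
ee_rot: [-180.0, 0.0, 79.4]
force: [-8.8, 3.1, 17.3]
width: 0.005
```

The button has bottomed: z stays at 0.071 while the force rises to 17 N. Now I release it, lift clear and check.

>>> {"method": "apply_moves", "body": {
  "rows": [
    [[255, 0, 0, 0.004, 0, 0, 0], [255, 0, 0, 0.012, 0, 0, 0], [255, 0, 0, 0.03, 0, 0, 0], [255, 0, 0, 0.06, 0, 0, 0], [255, 0, 0, 0.1, 0, 0, 0], [255, 0, -0.03, 0.13, 0, 0, 0], [255, 0, -0.06, 0.14, 0, 0, 0], [255, 0, -0.09, 0.14, 0, 0, 0]]
  ]
}}

```text
t: 9.53
position: [0.5874, -0.1956, 0.2135]
ee_rot: [179.5, 0.1, 79.4]
force: [0.9, -0.5, -0.2]
width: 0.007
```

>>> {"method": "apply_moves", "body": {
  "rows": [
    [[255, -0.03, -0.04, 0, 0, 0, 0], [255, -0.06, -0.08, 0, 0, 0, 0], [255, -0.09, -0.12, 0, 0, 0, 0], [255, -0.12, -0.16, 0, 0, 0, 0], [255, -0.15, -0.2, 0, 0, 0, 0], [255, -0.18, -0.23, 0, 0, 0, 0], [255, -0.18, -0.23, 0, 0, 0, 0], [255, -0.18, -0.23, 0, 0, 0, 0]]
  ]
}}

```text
t: 10.2
position: [0.4006, -0.4286, 0.2078]
ee_rot: [-179.9, 0.2, 79.0]
force: [0.6, 0.3, -0.9]
width: 0.004
```

```bash
python3 lug.py; python3 -c "
from h import *
p=camera('top');D=np.array([.551,-.016]);w=np.radians(24.7);a=w+np.radians(80-120)
draw(p,[[D[0]+q*np.cos(a),D[1]+q*np.sin(a),.093] for q in(.012,.044)],'pics/end.png',(280,110,450,270),4)"
```

```text
10.2 [ 0.40060178 -0.42863906  0.20783374] [-1.79924516e+02  1.59820009e-01  7.89607346e+01] [ 0.62977563  0.33633859 -0.87721945]
124 [365.77419355 202.30645161]
2 [349.4 199.8] 3 [353.1 199.1] 4 [357.4 198.9] 5 [361.6 199.3] 6 [365.4 200.3] 7 [368.2 201.8]
```

View pics/end.png

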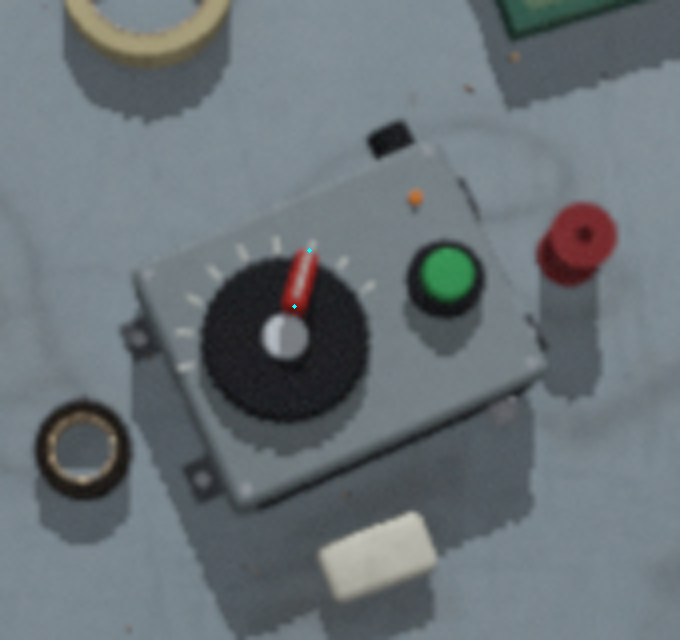

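The lug lies exactly on the seventh mark (click 6), with two free marks beyond it. The button is up and the loose things haven't moved.

```bash
python3 -c "
from rig import *
print(hand_in())"
```

```text
the job is handed in; nothing more can be done
None
```

The dial is four clicks further clockwise and the setting has been stored with the green button; I handed the job in at about 10 s of the 51 s allowed.

- **Dial:** With the closed fingertips I pushed the lug clockwise one click at a time, from click 2 to click 6, checking it with the camera after each click. In the last top view it lies on the seventh mark, with two marks left beyond it.
- **Button:** I then pressed it until it bottomed: the height held at 71 mm while the force rose to about 17 N, against a 5 N spring. I let it up, and the last picture shows it up.
- **Surroundings:** The spool, tape and wax look unmoved in that picture, and the arm stands clear of everything.

One disagreement: the top and wrist cameras differed by about 3 mm on the dial's axis, so I used the mean. No check failed.

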